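Spin the slide turntable and brake it on the red mark

TASK

Flick the slide turntable with a fingertip so that it spins counter-clockwise seen from above, and let it run freely until its red mark has gone past the yellow pointer at least once; then, on a later pass, brake it with a fingertip so that it stops with the pointer pointing into the red mark, and finish while still holding it there with the finger pressed lightly on the wheel. Touch the wheel only while the red mark is on the half away from the pointer (to flick it) or right at the pointer (to brake it), so that it is never pushed round to the pointer by hand. Grasp and lift nothing, and leave everything else on the bench where it is.

Things in the scene. Friction and masses are not known exactly. Their poses are not given: they have to be found in the camera images.
- turntable: Hand-spun slide turntable, fixed to the bench: white housing 235 x 200 mm, 32 mm high, carrying the wheel. Origin on the bench surface, on the wheel's axis; z up; its x axis points from the wheel's axis towards the pointer. It may stand at any yaw.
- wheel (a joint): Angle of the wheel in rad, counted on over the turns, no stops. 0 (and every 2 pi) when the middle of the red mark is at the pointer; grows counter-clockwise seen from above. Starts at rest between 1.9 and 3.3. The bearing is free: the speed halves in about 5 s, about 0.8 rad/s being lost in each turn, so a spin of 4 rad/s runs 4 to 5 turns.
- wheel_top (a point): Centre of the wheel's top, 55 mm above the bench. Aluminium wheel, 200 mm in diameter, 9 mm thick, 0.6 kg. Flat and free from 62 to 100 mm from the axis: a fingertip pressed lightly down there stops it almost at once. The glass slide and brass clips reach 44 mm out, 3 mm up. Hold it with less than 30 N.
- wheel_mark (a point): Middle of the red mark on the wheel's top, 85 mm from the axis, 55 mm above the bench; turns with the wheel. The red patch is 39 mm wide along the rim and 29 mm long radially.
- wheel_post (a point): Centre of the top of the wheel's black finger post: 12 mm in diameter, standing 22 mm above the wheel's top (its top 77 mm above the bench), 55 mm from the axis, on the opposite side from the red mark; turns with the wheel. It can be pushed by a fingertip to spin the wheel.
- pointer_tip (a point): Tip of the fixed yellow pointer, on a black block 22 mm wide just outside the wheel's rim, 105 mm from the axis, 55 mm above the bench (the pointer's top is 59 mm above the bench).
- slide_box: Bystander, to be left alone: closed blue slide box with a paper label, 85 x 100 x 30 mm; origin at the centre of its underside.
- oil_bottle: Bystander, to be left alone: small amber oil bottle with a black cap, 32 mm in diameter, 75 mm tall; origin at the centre of its underside.
- petri_dish: Bystander, to be left alone: closed clear culture dish with yellow medium, 90 mm in diameter, 15 mm tall; origin at the centre of its underside.
- beaker: Bystander, to be left alone: open glass beaker, 70 mm in diameter, 90 mm tall; origin at the centre of its underside.
- specimen_jar: Bystander, to be left alone: clear jar with an orange cap, 60 mm in diameter, 75 mm tall; origin at the centre of its underside.
- lab_spatula: Bystander, to be left alone: steel laboratory spatula lying flat, 190 mm long along its x axis; origin on the bench under its middle.
- cover_glass_box: Bystander, to be left alone: small green box, 45 x 45 x 25 mm; origin at the centre of its underside.

How it is judged:
On the way, in this order (a step that is already met when the one before it is completed fails the run):
1. the wheel, untouched and running freely counter-clockwise, has carried the red mark past the pointer once (value of joint wheel above 6.9 rad and velocity of joint wheel above 0.3 rad/s and contact force between each of the fingers, the arm and wheel below 0.05 N), for 0.05 s.
2. on a later pass a fingertip has stopped the wheel with the red mark at the pointer (x of wheel_mark in the frame of turntable above 0 m and y of wheel_mark in the frame of turntable between -0.0195 and 0.0195 m and velocity of joint wheel between -0.05 and 0.05 rad/s and contact force between the fingers and wheel between 0.5 and 30 N and value of joint wheel above 11 rad), for 0.3 s.
At the end, for the whole second after the job is handed in: The wheel stands still (below 0.05 rad/s) with the middle of the red mark within 19.5 mm, measured across the pointer's line, of the pointer, after at least one earlier free pass, and a finger presses on it with 0.5 to 30 N (all of step 2); the arm keeps its last pose, push and grip.
It fails at once if the wheel is touched while the red mark is on the pointer's half of the turn but not at the pointer (x of wheel_mark in the frame of turntable above 0 m and not (x of wheel_mark in the frame of turntable above 0 m and y of wheel_mark in the frame of turntable between -0.0195 and 0.0195 m) and contact force between any of the fingers, the arm and wheel above 0.2 N).
It fails at once if the finger post is taken between the fingers (horizontal distance between the grasp point and wheel_post below 0.01 m and height (world z) of the grasp point below 0.083 m).
It fails at once if the wheel is turned clockwise from its start towards the pointer (value of joint wheel below 1 rad).
It fails at once if a bystander is lifted, carried or shoved more than 15 mm (distance of any of slide_box, oil_bottle, petri_dish, beaker, specimen_jar, lab_spatula, cover_glass_box from where it was at the start of the episode above 0.015 m).
It also fails if it takes over 58 s, if anything falls off the work surface, if the arm or the gripper's body presses on something with over 40 N, if the wrist force passes 120 N, or if a joint passes its speed limit or range.

ROBOT

A 6-joint arm with a two-finger parallel gripper is mounted at the origin on the work surface. World frame = base frame: x ahead of the robot, y to its left, z up, the work surface at z = 0. Lengths are in m, angles in rad, forces in N, time in s.
With the tool pointing down it reaches from about 0.25 to 0.725 m from the base axis. Payload 4 kg.
Tool frame: the origin (TCP) lies midway between the tips of the shut fingers; the grasp point (between the pads) lies 19 mm behind it; z points along the fingers, y is the line along which they close (so a half turn about z gives the same grasp; the last joint's range is limited). The gripper opens to 85 mm and grips with 20 to 120 N. Pads are 22 mm wide; open, the fingers measure 114 mm over their backs; the gripper's body (76 mm by 85 mm) begins 54 mm behind the grasp point. The pads swing forward as they close: fully open they stand 13 mm farther back than shut.
Start: joints at [-1.113, 0.241, 0.005, 1.335, 0, 1.571], TCP at [0.221, -0.449, 0.231] pointing down, gripper open.
Joint ranges: [-2.72, 2.72], [-1.05, 1.87], [-1.09, 1.28], [-1.99, 2.15], [-1.42, 1.44], [-3.14, 3.14]. Speed limits (rad/s): [2.79, 2.79, 3.14, 3.14, 3.14, 3.14].

INTERFACE

Orientations are given as a unit quaternion [x, y, z, w].
In Python, from workcell import bot gives the robot as it stands.
- The arm moves only by the tool move_arm, never from a script. Its argument "motion" is a list of rows, each an object of numbers: "x", "y", "z": the shift along the tool's x, y, z in cm; "yaw": the turn about the tool's z in degrees. A call has 1 to 20 rows; each row is the pose to reach, as a shift and turn from the pose commanded when the call began, along the tool's axes at that moment; what a row does not reach only later rows make up. A row lasts 1/8 s, in which the tool goes at most 62.5 mm and 10.7 degrees, less where a joint would pass 70% of its speed; a pose out of reach is approached as far as the arm can. A call with a gripper value outside its range is refused whole. "gripper" is the opening, from -1 (shut) to 1 (fully open), set as the call begins (left out, the last holds). The fingers move at their own pace and stop on an object; the grip force is fixed at half the most. Time passes only in rows, so rows that repeat a pose let the fingers close. It gives the time, the measured TCP pose, the force, the opening and the grip force at its end, in the units of the state.
- bot.get_obs(): the state, without advancing time (a new reading comes with each control period).
- bot.camera(name): name is "scene" or "top" or "wrist"; returns the picture (420x560x3 uint8, blue, green, red); there is no depth.
- bot.camera_model(name): a dict with "K" (3x3 intrinsics, pixels), "world_from_camera" (4x4, takes a point from camera to world coordinates). Camera axes: x right, y down, z forward; pixel columns grow to the right and rows downward; lengths in m; the calibration is good to about 2 mm. A picture is of the moment at which its call begins: read the wrist's pose just before it. camera_model takes no time and is no camera call; for the wrist camera it gives the pose at the moment of the call.
- bot.job_done(): hands the job in; it is judged then, once.
Trained networks look in the newest picture that a camera, given by its name, has taken for a name from the list of things; names that differ only in an ending like _2 or _b are one class to them, and where a whole thing is asked for, a point or a joint stands for the part that bears it (a point fixed in the world has none). Each returns a list of dicts, best first, with "score" (0 to 1); they miss things now and then, are a little off and sometimes report something else, mostly with a low value. They report only what shows in the picture. A call takes as long as a camera call.
- bot.cut_out(camera, name): "mask" (420x560 bool, what is visible of it) and "centre" ([row, column] in pixels, amid what is visible of it).
The state is a dict: "clock": time; "joint_pos": joint angles; "joint_vel": joint speeds; "tau": joint torques, N m; "eef_pos": TCP position; "tool_rot": TCP orientation; "ft_force": force on the tool from outside, world axes, zero at the start; "ft_torque": the same for the moment, N m; "grip_width": finger opening in m; "grasp_force": force on a finger pad.
Only numpy, scipy, OpenCV 4.12 (cv2) and the standard library are available. Lean on these libraries where they do the work, as an engineer would, in place of code of your own. Each camera call takes 0.05 s, during which the arm holds its last target. There are 200 camera calls.

## Working session

There is one attempt and no reset: what is moved stays moved. The work goes in short steps, Python scripts to look and compute and a tool call to move; the robot and the scene stay as the last step left them, time stands still between calls to the robot, and variables do not carry over. Pictures are saved under pics/ and viewed, at most 10 in all, crops included, and the job is handed in when it is done.

Besides the shell and the picture viewer there is one more tool, called after ">>>" as a command line: name --argument value ..., lists and objects as JSON in quotes. move_arm: Moves the arm, as the interface text tells. Its arguments: {"type":"object","properties":{"motion":{"type":"array"},"gripper":{"type":"number"}},"required":["motion"]}

```bash
mkdir -p pics
cat > h.py <<'E'
import numpy as np, cv2
from workcell import bot
def ray(cam,px,z):
    m=bot.camera_model(cam);K=np.array(m["K"]);T=np.array(m["world_from_camera"])
    d=T[:3,:3]@np.linalg.solve(K,[px[1],px[0],1.]);o=T[:3,3]
    return o+d*(z-o[2])/d[2]
E
python3 - <<'E'
from h import *
o=bot.get_obs();print(o["clock"],o["eef_pos"],o["tool_rot"],o["grip_width"])
for c in ("top","scene"):
    im=bot.camera(c);cv2.imwrite(f"pics/{c}0.png",im)
    for n,z in [("wheel_mark",.055),("wheel_post",.077),("pointer_tip",.055),("wheel_top",.055),("turntable",.03),("beaker",.09),("oil_bottle",.075),("specimen_jar",.075)]:
        for r in bot.cut_out(c,n)[:2]:
            print(c,n,round(r["score"],2),np.round(r["centre"]),np.round(ray(c,r["centre"],z),3))
E
```

```text
0.0 [ 0.22070523 -0.44793522  0.23040043] [ 9.73918182e-01  2.26897005e-01 -2.33745568e-04 -1.03400017e-03] 0.08524475638220806
top wheel_mark 0.68 [218. 254.] [0.549 0.071 0.055]
top wheel_post 0.59 [219. 252.] [0.543 0.076 0.077]
top pointer_tip 0.72 [216. 250.] [0.557 0.081 0.055]
top pointer_tip 0.19 [262. 109.] [0.438 0.477 0.055]
top wheel_top 0.94 [214. 252.] [0.56  0.075 0.055]
top beaker 0.58 [270. 457.] [ 0.387 -0.479  0.09 ]
top beaker 0.28 [191. 119.] [0.631 0.442 0.09 ]
top oil_bottle 0.68 [217. 190.] [0.554 0.248 0.075]
top oil_bottle 0.67 [234. 307.] [ 0.499 -0.077  0.075]
top specimen_jar 0.77 [190. 119.] [0.635 0.445 0.075]
scene wheel_mark 0.69 [229. 282.] [0.568 0.093 0.055]
scene wheel_post 0.82 [224. 285.] [0.561 0.098 0.077]
scene pointer_tip 0.7 [228. 278.] [0.576 0.083 0.055]
scene pointer_tip 0.53 [225. 282.] [0.56  0.078 0.055]
scene wheel_top 0.81 [234. 278.] [0.594 0.105 0.055]
scene turntable 0.72 [236. 276.] [0.59  0.088 0.03 ]
scene beaker 0.82 [130. 230.] [ 0.423 -0.449  0.09 ]
scene oil_bottle 0.45 [198. 265.] [ 0.539 -0.044  0.075]
scene specimen_jar 0.65 [324. 344.] [0.659 0.472 0.075]
```

View pics/top0.png

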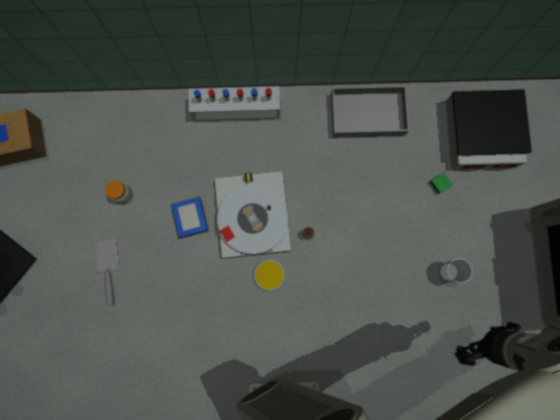

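The top view shows the wheel centred near (row 217, col 252), the red mark at (234,227), the post at (208,269) and the yellow pointer at (178,248). The oil bottle (233,308) and the petri dish (275,269) are the nearest bystanders.

Run:
```python
from h import *
im=cv2.imread("pics/top0.png")
hsv=cv2.cvtColor(im,cv2.COLOR_BGR2HSV)
c=im[150:290,180:330];cv2.imwrite("pics/crop.png",cv2.resize(c,None,fx=4,fy=4,interpolation=cv2.INTER_CUBIC))
def cen(mask,r0,r1,c0,c1):
    m=np.zeros_like(mask);m[r0:r1,c0:c1]=mask[r0:r1,c0:c1];y,x=np.nonzero(m);return np.array([y.mean(),x.mean()]),len(y)
red=(((hsv[...,0]<8)|(hsv[...,0]>172))&(hsv[...,1]>150)&(hsv[...,2]>90))
yel=((hsv[...,0]>20)&(hsv[...,0]<35)&(hsv[...,1]>120)&(hsv[...,2]>80))
blk=im.max(2)<60
P={}
for n,m,b,z in [("mark",red,(200,250,215,290),.055),("pointer",yel,(168,190,238,260),.059),("post",blk,(200,214,262,275),.077)]:
    p,k=cen(m,*b);P[n]=ray("top",p,z);print(n,p,k,P[n].round(4))
for n in ("wheel_top","oil_bottle","petri_dish","slide_box","turntable"):
    for r in bot.cut_out("top",n)[:2]:
        y,x=np.nonzero(r["mask"]);print(n,r["score"],len(y),y.min(),y.max(),x.min(),x.max())
m=bot.cut_out("top","wheel_top")[0]["mask"].astype(np.uint8)
print(bot.camera_model("top")["world_from_camera"],bot.get_obs()["clock"])
```

```text
mark [233.39805825 226.78640777] 103 [0.5078 0.1474 0.055 ]
pointer [177.34782609 248.04347826] 23 [0.6665 0.0844 0.059 ]
post [207.5 268.5] 4 [0.5745 0.0281 0.077 ]
wheel_top 0.94 5586 171 257 215 290
oil_bottle 0.68 1021 198 235 171 206
oil_bottle 0.67 104 227 238 302 312
petri_dish 0.63 285 173 193 429 451
petri_dish 0.61 746 260 289 254 284
slide_box 0.94 1078 198 237 171 207
[[-0.02868874 -0.98823288  0.15024221  0.35285468]
 [-0.99957865  0.02769901 -0.00867656  0.01408141]
 [ 0.0044129  -0.15042783 -0.98861114  1.36804994]
 [ 0.          0.          0.          1.        ]] 1.2
```

View pics/crop.png

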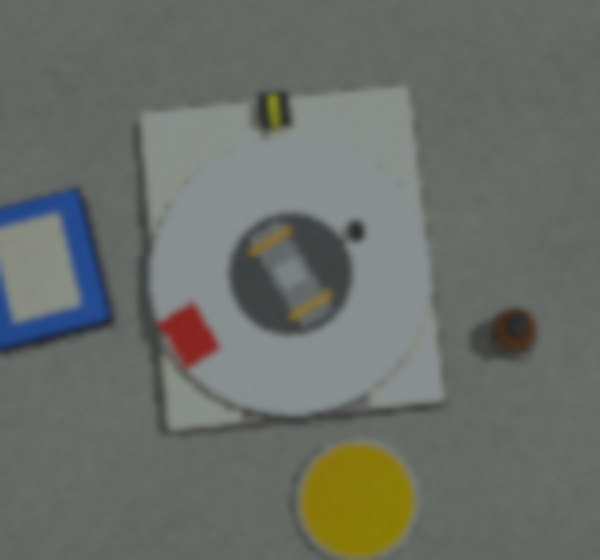

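Wheel centre works out at about (0.548, 0.075), from the mark and post 137 mm apart (should be 140). The pointer yaw is about 4.5° and the wheel angle about 2.0 rad. I'll shut the gripper and go above a brake spot on the near-right rim, with tool x along world 50°.

>>> move_arm --motion '[{"x": 5, "y": -3.2, "yaw": -4}, {"x": 10, "y": -6.5, "yaw": -8}, {"x": 15, "y": -9.7, "yaw": -12}, {"x": 20, "y": -13, "yaw": -16}, {"x": 25, "y": -16.2, "yaw": -20}, {"x": 30, "y": -19.4, "yaw": -24}, {"x": 35, "y": -22.7, "yaw": -24}, {"x": 40, "y": -25.9, "yaw": -24}, {"x": 45, "y": -29.1, "yaw": -24, "z": 3}, {"x": 45, "y": -29.1, "yaw": -24, "z": 8}, {"x": 45, "y": -29.1, "yaw": -24, "z": 13}, {"x": 45, "y": -29.1, "yaw": -24, "z": 13}, {"x": 45, "y": -29.1, "yaw": -24, "z": 13}]' --gripper -1

```text
invalid input at $.motion[0]: expected keys x, y, z, yaw
```

Run:
```python
from h import *
o=bot.get_obs();print(o["clock"],o["eef_pos"],o["tool_rot"],o["grip_width"],o["ft_force"])
im=bot.camera("wrist");cv2.imwrite("pics/w1.png",im)
t=bot.camera("top");cv2.imwrite("pics/t1.png",cv2.resize(t[150:290,180:330],None,fx=4,fy=4))
```

```text
1.2 [ 0.22100083 -0.44850499  0.23130817] [ 9.73916676e-01  2.26905948e-01  6.30271751e-06 -1.00783591e-05] 0.0854729838734874 [-0.05032698 -0.25844837 -0.57231046]
```

View pics/w1.png

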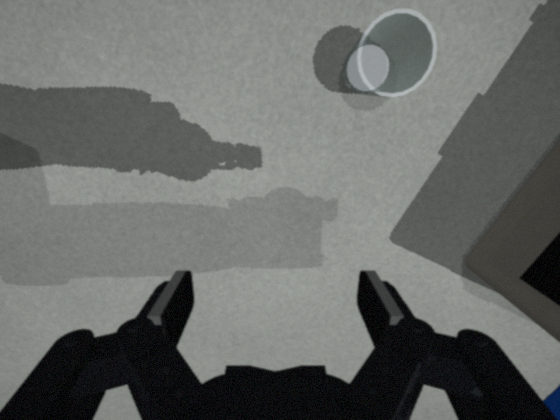

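View pics/t1.png

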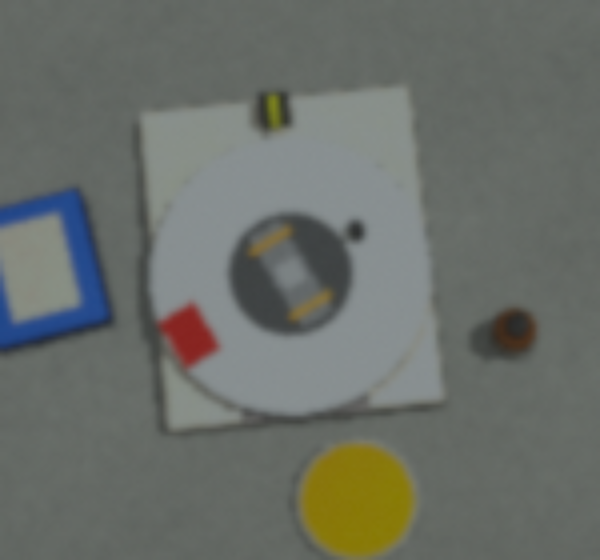

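The move was refused because every row needs all four keys, so nothing moved. The wrist view shows the open fingers, with the beaker well clear at (50,395), and the crop still shows the turntable as before.

>>> move_arm --motion '[{"x": 5, "y": -3.2, "z": 0, "yaw": -4}, {"x": 10, "y": -6.5, "z": 0, "yaw": -8}, {"x": 15, "y": -9.7, "z": 0, "yaw": -12}, {"x": 20, "y": -13, "z": 0, "yaw": -16}, {"x": 25, "y": -16.2, "z": 0, "yaw": -20}, {"x": 30, "y": -19.4, "z": 0, "yaw": -24}, {"x": 35, "y": -22.7, "z": 0, "yaw": -24}, {"x": 40, "y": -25.9, "z": 0, "yaw": -24}, {"x": 45, "y": -29.1, "z": 3, "yaw": -24}, {"x": 45, "y": -29.1, "z": 8, "yaw": -24}, {"x": 45, "y": -29.1, "z": 13, "yaw": -24}, {"x": 45, "y": -29.1, "z": 13, "yaw": -24}, {"x": 45, "y": -29.1, "z": 13, "yaw": -24}]' --gripper -1

```text
clock: 2.92
eef_pos: [0.4972, 0.0113, 0.1029]
tool_rot: [0.906, 0.424, 0.001, 0.0]
ft_force: [0.8, -0.3, 0.4]
grip_width: 0.0003
grasp_force: 0.0
```

Run:
```python
from h import *
o=bot.get_obs();print(o["clock"],o["eef_pos"],o["tool_rot"],o["grip_width"],o["ft_force"])
im=bot.camera("wrist");cv2.imwrite("pics/w2.png",im)
```

```text
2.925 [0.49723317 0.01127217 0.10294695] [9.05528597e-01 4.24283838e-01 9.98904804e-04 4.33658947e-04] 0.0002539511954270317 [ 0.76774621 -0.27256534  0.41262869]
```

View pics/w2.png

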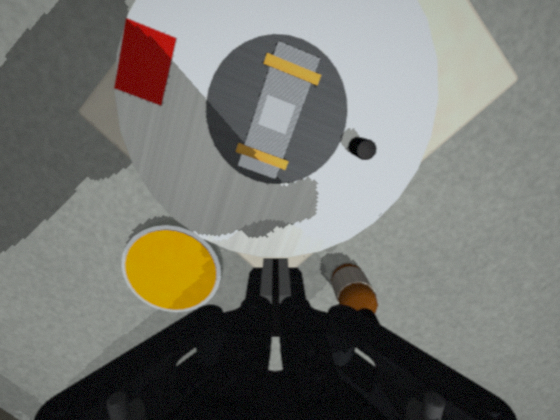

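The wrist view shows the disc centre at about (109,277), the red mark at (62,146), the post top at (149,370), and the shut fingertips at the near rim around (265,275). Next I'll compute positions from these.

Run:
```python
from h import *
for n,p,z in [("disc",(109,277),.055),("mark",(62,146),.055),("post",(149,371),.077)]: print(n,ray("wrist",p,z).round(4))
```

```text
disc [0.5546 0.0773 0.055 ]
mark [0.5113 0.1476 0.055 ]
post [0.5823 0.0255 0.077 ]
```

>>> move_arm --motion '[{"x": 0, "y": 0, "z": 2, "yaw": 0}, {"x": 0, "y": 0, "z": 3.5, "yaw": 0}, {"x": 0, "y": 0, "z": 4, "yaw": 0}, {"x": 0, "y": 0, "z": 4, "yaw": 0}]'

```text
clock: 3.48
eef_pos: [0.4962, 0.0113, 0.0616]
tool_rot: [0.905, 0.424, 0.0, 0.0]
ft_force: [0.1, -0.3, -0.1]
grip_width: -0.0
grasp_force: 0.0
```

>>> move_arm --motion '[{"x": 0, "y": 0, "z": 0.5, "yaw": 0}, {"x": 0, "y": 0, "z": 0.5, "yaw": 0}]'

```text
clock: 3.72
eef_pos: [0.496, 0.0114, 0.0563]
tool_rot: [0.905, 0.424, -0.0, -0.0]
ft_force: [0.4, 0.3, -0.1]
grip_width: -0.0001
grasp_force: 0.0
```

>>> move_arm --motion '[{"x": 0, "y": 0, "z": 0.2, "yaw": 0}, {"x": 0, "y": 0, "z": 0.2, "yaw": 0}]'

```text
clock: 3.98
eef_pos: [0.4967, 0.0112, 0.055]
tool_rot: [0.905, 0.424, 0.001, 0.001]
ft_force: [-0.6, -1.6, 4.2]
grip_width: -0.0003
grasp_force: 2.3
```

>>> move_arm --motion '[{"x": 0, "y": 0, "z": 0.2, "yaw": 0}, {"x": 0, "y": 0, "z": 0.2, "yaw": 0}]'

```text
clock: 4.22
eef_pos: [0.4978, 0.0104, 0.055]
tool_rot: [0.906, 0.424, 0.002, 0.002]
ft_force: [-2.9, -3.4, 16.5]
grip_width: -0.0001
grasp_force: 8.1
```

>>> move_arm --motion '[{"x": 0, "y": 0, "z": -1.9, "yaw": 0}, {"x": 0, "y": 0, "z": -1.9, "yaw": 0}]'

```text
clock: 4.47
eef_pos: [0.4973, 0.0115, 0.0724]
tool_rot: [0.905, 0.424, 0.001, 0.001]
ft_force: [0.2, -0.6, -1.3]
grip_width: -0.0001
grasp_force: 0.0
```

Run:
```python
from h import *
o=bot.get_obs();p=o["eef_pos"];q=o["tool_rot"];print(o["clock"],p,q)
a=2*np.arctan2(q[1],q[0]);C=np.array([.554,.0755]);ex=np.array([np.cos(a),np.sin(a)]);ey=np.array([np.sin(a),-np.cos(a)])
print(np.degrees(a))
im=bot.camera("wrist");hsv=cv2.cvtColor(im,cv2.COLOR_BGR2HSV)
cv2.imwrite("pics/w3.png",im)
for n,w in [("C",C),("post",np.array([.579,.027])),("tcp",p[:2])]: print(n,(w-C)@ex,(w-C)@ey)
```

```text
4.475 [0.49729222 0.01148724 0.0724122 ] [9.05457963e-01 4.24432957e-01 1.49566522e-03 5.51643919e-04]
50.22962172026346
C 0.0 0.0
post -0.02128498588665929 0.05024141096550445
tcp -0.08547780118472918 -0.0026366545327073617
```

Touch calibration: contact is at TCP z = 0.055 with a stiffness of about 6 N/mm. Now I'll line up behind the post.

>>> move_arm --motion '[{"x": 0, "y": 2.5, "z": 0, "yaw": 0}, {"x": 0, "y": 5.2, "z": 0, "yaw": 0}, {"x": 1.5, "y": 5.2, "z": 0.3, "yaw": 0}, {"x": 3.0, "y": 5.2, "z": 0.7, "yaw": 0}, {"x": 3.0, "y": 5.2, "z": 0.7, "yaw": 0}]'

```text
clock: 5.15
eef_pos: [0.5548, 0.0029, 0.0632]
tool_rot: [0.905, 0.426, -0.001, -0.0]
ft_force: [-0.2, 0.4, 0.7]
grip_width: 0.0002
grasp_force: 0.0
```

Run:
```python
from h import *
im=bot.camera("wrist");cv2.imwrite("pics/w4.png",im);o=bot.get_obs();print(o["clock"],o["eef_pos"])
```

```text
5.2 [0.55445094 0.00237822 0.06349294]
```

View pics/w4.png

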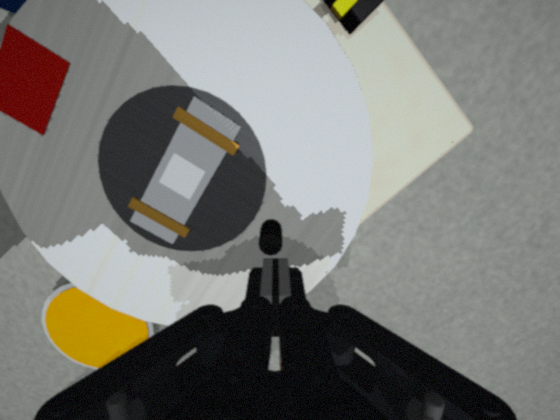

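The post top at (235,271) sits straight ahead of the fingertip, which points at (262,275). Now I flick along tool x, lift and go back over the brake spot.

>>> move_arm --motion '[{"x": 0.8, "y": 0, "z": 0, "yaw": 0}, {"x": 2.0, "y": 0, "z": 0, "yaw": 0}, {"x": 3.8, "y": 0, "z": 0, "yaw": 0}, {"x": 5.8, "y": 0, "z": 0, "yaw": 0}, {"x": 7.6, "y": 0, "z": -0.5, "yaw": 0}, {"x": 7.6, "y": 0, "z": -4, "yaw": 0}, {"x": 5, "y": 0, "z": -6, "yaw": 0}, {"x": 1, "y": -2, "z": -6, "yaw": 0}, {"x": -3, "y": -5.2, "z": -6, "yaw": 0}, {"x": -3, "y": -5.2, "z": -4, "yaw": 0}, {"x": -3, "y": -5.2, "z": -4, "yaw": 0}]'

```text
clock: 6.58
eef_pos: [0.4956, 0.0121, 0.1039]
tool_rot: [0.905, 0.425, -0.0, -0.001]
ft_force: [-0.1, 0.3, 0.2]
grip_width: -0.0003
grasp_force: 0.0
```

```bash
cat > m.py <<'E'
from h import *
C=np.array([.554,.0755]);YAW=.08
def meas():
    t=bot.get_obs()["clock"];im=bot.camera("wrist")
    hsv=cv2.cvtColor(im,cv2.COLOR_BGR2HSV)
    red=(((hsv[...,0]<8)|(hsv[...,0]>172))&(hsv[...,1]>170)&(hsv[...,2]>70)).astype(np.uint8)
    n,l,s,c=cv2.connectedComponentsWithStats(red)
    if n<2: return t,None,im
    k=1+s[1:,4].argmax();w=ray("wrist",c[k][::-1],.055)[:2]-C
    return t,(np.arctan2(w[1],w[0])-YAW,np.hypot(*w),s[k,4]),im
E
python3 - <<'E'
from m import *
for i in range(12):
    t,a,im=meas();print(round(t,3),None if a is None else np.round(a,3))
cv2.imwrite("pics/w5.png",im)
E
```

```text
6.575 [-7.730e-01  8.300e-02  2.887e+03]
6.625 [-6.310e-01  8.200e-02  3.022e+03]
6.675 [-4.880e-01  8.200e-02  3.205e+03]
6.725 [-3.440e-01  8.100e-02  3.416e+03]
6.775 [-2.110e-01  8.100e-02  3.451e+03]
6.825 [-1.110e-01  7.900e-02  2.812e+03]
6.875 [-2.300e-02  7.700e-02  1.754e+03]
6.925 [7.50e-02 7.30e-02 7.68e+02]
6.975 [1.65e-01 7.00e-02 2.20e+02]
7.025 [0.234 0.069 3.   ]
7.075 None
7.125 None
```

View pics/w5.png

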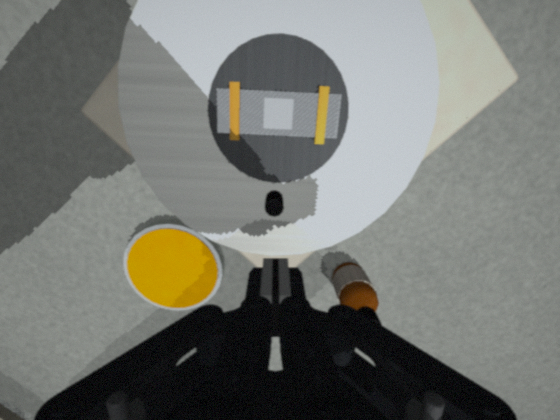

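The flick worked: about 2.85 rad/s, with the mark passing the pointer freely at t≈6.86. The view shows the post at (203,274) and the mark beyond the top edge. I'll let it run and brake on the pass at 18.85 rad, at about 1 rad/s.

>>> move_arm --motion '[{"x": 0, "y": 0, "z": 0, "yaw": 0}, {"x": 0, "y": 0, "z": 0, "yaw": 0}, {"x": 0, "y": 0, "z": 0, "yaw": 0}, {"x": 0, "y": 0, "z": 0, "yaw": 0}, {"x": 0, "y": 0, "z": 0, "yaw": 0}, {"x": 0, "y": 0, "z": 0, "yaw": 0}, {"x": 0, "y": 0, "z": 0, "yaw": 0}, {"x": 0, "y": 0, "z": 0, "yaw": 0}, {"x": 0, "y": 0, "z": 0, "yaw": 0}, {"x": 0, "y": 0, "z": 0, "yaw": 0}, {"x": 0, "y": 0, "z": 0, "yaw": 0}, {"x": 0, "y": 0, "z": 0, "yaw": 0}, {"x": 0, "y": 0, "z": 0, "yaw": 0}, {"x": 0, "y": 0, "z": 0, "yaw": 0}, {"x": 0, "y": 0, "z": 0, "yaw": 0}, {"x": 0, "y": 0, "z": 0, "yaw": 0}]'

```text
clock: 9.18
eef_pos: [0.496, 0.0114, 0.1043]
tool_rot: [0.905, 0.424, -0.0, -0.0]
ft_force: [0.8, 0.2, 0.1]
grip_width: -0.0002
grasp_force: 0.0
```

Run:
```python
from m import *
for i in range(6):
    t,a,im=meas();print(round(t,3),None if a is None else np.round(a,3))
```

```text
9.175 [-9.740e-01  8.200e-02  2.612e+03]
9.225 [-8.790e-01  8.200e-02  2.726e+03]
9.275 [-7.830e-01  8.200e-02  2.843e+03]
9.325 [-6.920e-01  8.200e-02  2.977e+03]
9.375 [-5.990e-01  8.200e-02  3.104e+03]
9.425 [-5.060e-01  8.200e-02  3.237e+03]
```

>>> move_arm --motion '[{"x": 0, "y": 0, "z": 0, "yaw": 0}, {"x": 0, "y": 0, "z": 0, "yaw": 0}, {"x": 0, "y": 0, "z": 0, "yaw": 0}, {"x": 0, "y": 0, "z": 0, "yaw": 0}, {"x": 0, "y": 0, "z": 0, "yaw": 0}, {"x": 0, "y": 0, "z": 0, "yaw": 0}, {"x": 0, "y": 0, "z": 0, "yaw": 0}, {"x": 0, "y": 0, "z": 0, "yaw": 0}, {"x": 0, "y": 0, "z": 0, "yaw": 0}, {"x": 0, "y": 0, "z": 0, "yaw": 0}, {"x": 0, "y": 0, "z": 0, "yaw": 0}, {"x": 0, "y": 0, "z": 0, "yaw": 0}, {"x": 0, "y": 0, "z": 0, "yaw": 0}, {"x": 0, "y": 0, "z": 0, "yaw": 0}, {"x": 0, "y": 0, "z": 0, "yaw": 0}, {"x": 0, "y": 0, "z": 0, "yaw": 0}, {"x": 0, "y": 0, "z": 0, "yaw": 0}, {"x": 0, "y": 0, "z": 0, "yaw": 0}, {"x": 0, "y": 0, "z": 0, "yaw": 0}, {"x": 0, "y": 0, "z": 0, "yaw": 0}]'

```text
clock: 11.98
eef_pos: [0.496, 0.0114, 0.1043]
tool_rot: [0.905, 0.424, -0.0, -0.0]
ft_force: [0.7, -0.7, -1.3]
grip_width: -0.0001
grasp_force: 0.0
```

>>> move_arm --motion '[{"x": 0, "y": 0, "z": 0, "yaw": 0}, {"x": 0, "y": 0, "z": 0, "yaw": 0}, {"x": 0, "y": 0, "z": 0, "yaw": 0}, {"x": 0, "y": 0, "z": 0, "yaw": 0}, {"x": 0, "y": 0, "z": 0, "yaw": 0}, {"x": 0, "y": 0, "z": 0, "yaw": 0}]'

```text
clock: 12.72
eef_pos: [0.496, 0.0114, 0.1043]
tool_rot: [0.905, 0.424, -0.0, -0.0]
ft_force: [-0.7, 0.3, -0.3]
grip_width: -0.0001
grasp_force: 0.0
```

Run:
```python
from m import *
T=[];A=[]
for i in range(6):
    t,a,im=meas();print(round(t,3),None if a is None else np.round(a,3))
    if a: T.append(t);A.append(a[0])
p=np.polyfit(T,A,1);w=p[0];now=bot.get_obs()["clock"];d=-np.polyval(p,now)
print("w",w,"now",now,"angle to go",d,"eta const/decel",d/w,d/(w-.07*d))
```

```text
12.725 [-2.340e+00  8.500e-02  1.822e+03]
12.775 [-2.291e+00  8.500e-02  1.835e+03]
12.825 [-2.243e+00  8.500e-02  1.834e+03]
12.875 [-2.195e+00  8.500e-02  1.843e+03]
12.925 [-2.148e+00  8.500e-02  1.843e+03]
12.975 [-2.101e+00  8.500e-02  1.859e+03]
w 0.9544883344114521 now 13.025 angle to go 2.052902973886342 eta const/decel 2.150788961870534 2.5319938753787175
```

>>> move_arm --motion '[{"x": 0, "y": 0, "z": 0, "yaw": 0}, {"x": 0, "y": 0, "z": 0, "yaw": 0}, {"x": 0, "y": 0, "z": 0, "yaw": 0}, {"x": 0, "y": 0, "z": 0, "yaw": 0}, {"x": 0, "y": 0, "z": 0, "yaw": 0}, {"x": 0, "y": 0, "z": 0, "yaw": 0}, {"x": 0, "y": 0, "z": 0, "yaw": 0}, {"x": 0, "y": 0, "z": 0, "yaw": 0}]'

```text
clock: 14.02
eef_pos: [0.496, 0.0114, 0.1043]
tool_rot: [0.905, 0.424, -0.0, -0.0]
ft_force: [0.3, 0.4, -0.3]
grip_width: 0.0003
grasp_force: 0.0
```

Run:
```python
from m import *
T=[];A=[]
for i in range(6):
    t,a,im=meas();print(round(t,3),None if a is None else np.round(a,3))
    if a: T.append(t);A.append(a[0])
p=np.polyfit(T,A,1);w=p[0];now=bot.get_obs()["clock"];d=-np.polyval(p,now)
print("w",w,"now",now,"angle to go",d,"eta const/decel",d/w,d/(w-.07*d))
```

```text
14.025 [-1.199e+00  8.300e-02  2.370e+03]
14.075 [-1.161e+00  8.300e-02  2.412e+03]
14.125 [-1.122e+00  8.300e-02  2.452e+03]
14.175 [-1.083e+00  8.200e-02  2.491e+03]
14.225 [-1.045e+00  8.200e-02  2.529e+03]
14.275 [-1.007e+00  8.200e-02  2.569e+03]
w 0.7678476840393126 now 14.325 angle to go 0.9685298689799033 eta const/decel 1.261356762691383 1.3835141036561769
```

>>> move_arm --motion '[{"x": 0, "y": 0, "z": 0, "yaw": 0}, {"x": 0, "y": 0, "z": 0, "yaw": 0}, {"x": 0, "y": 0, "z": 0, "yaw": 0}, {"x": 0, "y": 0, "z": 0, "yaw": 0}, {"x": 0, "y": 0, "z": 1.0, "yaw": 0}, {"x": 0, "y": 0, "z": 2.5, "yaw": 0}, {"x": 0, "y": 0, "z": 3.8, "yaw": 0}, {"x": 0, "y": 0, "z": 4.2, "yaw": 0}, {"x": 0, "y": 0, "z": 4.3, "yaw": 0}, {"x": 0, "y": 0, "z": 4.6, "yaw": 0}, {"x": 0, "y": 0, "z": 5.05, "yaw": 0}, {"x": 0, "y": 0, "z": 5.1, "yaw": 0}, {"x": 0, "y": 0, "z": 5.1, "yaw": 0}, {"x": 0, "y": 0, "z": 5.1, "yaw": 0}, {"x": 0, "y": 0, "z": 5.1, "yaw": 0}, {"x": 0, "y": 0, "z": 5.1, "yaw": 0}, {"x": 0, "y": 0, "z": 5.1, "yaw": 0}]'

```text
clock: 16.45
eef_pos: [0.4975, 0.0109, 0.055]
tool_rot: [0.906, 0.424, 0.001, 0.001]
ft_force: [-1.5, -1.7, 9.0]
grip_width: -0.0001
grasp_force: 4.3
```

Run:
```python
from h import *
o=bot.get_obs();print(o["clock"],o["eef_pos"],o["ft_force"])
w=bot.camera("wrist");t=bot.camera("top");s=bot.camera("scene")
a=cv2.resize(t[150:290,180:330],(400,373),interpolation=cv2.INTER_CUBIC);b=cv2.resize(w,(400,300))
cv2.imwrite("pics/f.png",np.hstack([a[:300],b]))
o=bot.get_obs();print(o["clock"],o["eef_pos"],o["ft_force"])
```

```text
16.45 [0.4974844  0.01085686 0.05501675] [-1.48342279 -1.68152199  8.99312403]
16.6 [0.4974863  0.0108743  0.05503961] [-1.41334383 -1.09466507  8.0877787 ]
```

View pics/f.png

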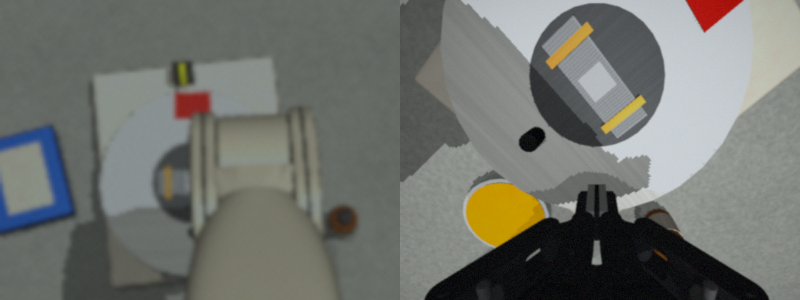

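The mark is at the pointer: in the crop the red patch is centred at (105,192), against the pointer line at about x=184, and it is held with about 8 N. I'll put a number on the offset before handing in.

Run:
```python
from h import *
im=bot.camera("top");hsv=cv2.cvtColor(im,cv2.COLOR_BGR2HSV)
red=(((hsv[...,0]<8)|(hsv[...,0]>172))&(hsv[...,1]>150)&(hsv[...,2]>90))
y,x=np.nonzero(red[170:210,235:275]);m=ray("top",(y.mean()+170,x.mean()+235),.055)
P=np.array([.6665,.0844]);C=np.array([.548,.075]);print(m,len(y))
for a in (.06,.08,.10): print(a,(m[:2]-P)@np.array([-np.sin(a),np.cos(a)]),(m[:2]-C)@np.array([-np.sin(a),np.cos(a)]))
```

```text
[0.63354012 0.07614637 0.055     ] 84
0.06 -0.006262371050277487 -0.0039850207427007435
0.08 -0.005593253288656775 -0.005693208484759106
0.1 -0.004921898300296316 -0.007399119019331997
```

The mark is about 6 mm off the pointer line, inside the 19.5 mm limit.

```bash
python3 -c "
from workcell import bot
print(bot.job_done())"
```

```text
the job is handed in; nothing more can be done
None
```

I flicked the wheel counter-clockwise, let the mark run freely past the pointer twice, and braked it on the third pass about 6 mm off the pointer line; the finger was holding it with about 8 N when I handed the job in (no verdict was returned).

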